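Clamp the tube rack on the mixer

ROBOT

A 6-joint arm with a two-finger parallel gripper is mounted at the origin on a cart in front of the work surface, level with it; the furniture and walls round the work are solid. World frame = base frame: x ahead of the robot, y to its left, z up, the work surface at z = 0. Lengths are in m, angles in rad, forces in N, time in s.
With the tool pointing down it reaches from about 0.3 to 0.775 m from the base axis. Payload 14.6 kg.
Tool frame: the origin (TCP) lies at the very end of the fingers, on their centre line; the grasp point (between the pads) lies 19 mm behind it; z points along the fingers, y is the line along which they close (so a half turn about z gives the same grasp; the last joint's range is limited). The gripper opens to 94 mm and grips with 3 to 60 N. Pads are 16 mm wide; open, the fingers measure 119 mm over their backs; the gripper's body (75 mm by 177 mm) begins 78 mm behind the grasp point.
Start: joints at [-1.205, 0.3, 1.521, -0, 1.321, -0.067], TCP at [0.231, -0.499, 0.205] pointing down, gripper open.
Joint ranges: [-3.03, 3.03], [-0.79, 2.21], [0.23, 2.52], [-1.04, 4.18], [0, 3.07], [-2.55, 2.55]. Speed limits (rad/s): [2.22, 2.22, 2.57, 3.14, 3.14, 3.14].

INTERFACE

Orientations are given as [roll, pitch, yaw] about the fixed x, y, z axes, in that order (R = Rz(yaw) Ry(pitch) Rx(roll)).
In Python, from station import ctrl gives the robot as it stands.
- The arm moves only by the shell command python3 -m pendant 'ROWS' [OPENING] [FORCE]. ROWS is JSON, a list of rows, each a list of 2 entries, a list of its own where there are three numbers: the shift along the world's x, y, z in cm, then the turn about the world's z in rad. A call has 1 to 20 rows; each row shifts and turns the commanded pose from where the row before left it; what a row does not reach is not made up. A row lasts 1/12 s, in which the tool goes at most 41.7 mm and 7.16 degrees, less where a joint would pass 70% of its speed; a pose out of reach is approached as far as the arm can. A call is refused whole if a number of a shift passes 4.17 or a number of a turn 0.125, either way. A call with a gripper value outside its range is refused whole. OPENING is the opening, from 0 (shut) to 1 (fully open), set as the call begins (- or left out, the last holds). The fingers move at their own pace and stop on an object; FORCE is the grip in N (left out, the last holds). Time passes only in rows, so rows that do not move let the fingers close. It gives the time, the measured TCP pose, the force, the opening and the grip force at its end, in the units of the state.
- ctrl.get_obs(): the state, without advancing time (a new reading comes with each control period).
- ctrl.camera(name): name is "side" or "top"; returns a dict with "color" (480x640x3 uint8, red, green, blue), "intrinsics" (3x3 intrinsics, pixels), "k1" (the pictures are not rectified: a ray, as slopes to the right and down, at radius r is drawn at 1 + k1 r^2 times it, then the intrinsics apply), "camera_from_world" (4x4, takes a point from world to camera coordinates). Camera axes: x right, y down, z forward; pixel columns grow to the right and rows downward; lengths in m; the calibration is good to about 2 mm. A picture is of the moment at which its call begins. There is no depth.
- ctrl.hand_in(): hands the job in; it is judged then, once.
The state is a dict: "time_s": time; "qpos": joint angles; "joint_vel": joint speeds; "tau": joint torques, N m; "ee_pos": TCP position; "eef_rot": TCP orientation; "force": force on the tool from outside, world axes, zero at the start; "moment": the same for the moment, N m; "grip_width": finger opening in m; "grip_force": force on a finger pad.
Only numpy, scipy, OpenCV 4.12 (cv2) and the standard library are available. Lean on these libraries where they do the work, as an engineer would, in place of code of your own. Each camera call takes 0.05 s, during which the arm holds its last target. There are 200 camera calls.

TASK

Get the black tube rack ready for mixing: push it along its bay on the mixer platform until it is fully home against the end stop, and then push the clamp's hand lever over and down until it snaps past its dead point and stays locked, with the pad pressing on the rack. Only push with the fingertips: do not lift or tip the rack, do not pull out or tip its tubes, and leave the two dropper bottles, the timer and the marker pen by the centrifuge where they are.

Things in the scene. Friction and masses are not known exactly. Their poses are not given: they have to be found in the camera images.
- mixer: Low tube mixer: white housing, aluminium platform 190 (x) by 257 (y) mm, fixed. Origin: centre of its underside on the worktop, z up. Platform top at z = 45 mm. On its right the rack bay, open to -x: two rails 14 mm high along x, 135 mm apart inside, centred on y = -50. On its left the toggle clamp's bracket, x = 4 to 56, y = 42 to 108 mm, up to z = 108 mm.
- bay_stop (a point): Middle of the face of the bay's end stop, 20 mm high wall across the bay's +x end, at x = 75.7, y = -50, z = 55 mm of the mixer; the rack's foot must come to rest against it (rack origin then at x = 30, y = -50, z = 45 mm of the mixer).
- tube_block: Black tube rack, loose in the bay. Origin: centre of underside, axes as the mixer's. Foot 92 (x) by 131 (y) mm, 8 mm high; above it 84 by 124 mm, top at 36 mm. A fixed amber-capped tube, 17 mm across, stands at x 15, y -22 mm, up to 102 mm. Starts 25 to 60 mm short of the stop; slides to +x of the mixer with 1 to 4 N. Push above the foot: a tip riding on its edge can jam it.
- loose_tube: Amber-capped tube, 17 mm across, 91 mm long, standing loose in a hole of the rack at x 31.5, y -22.5 mm of the rack; origin at its lower end. It rides along with the rack.
- clamp_lever (a joint): Clamp's hand lever, rad. 0 = open, sprung against its stop, 70 degrees above level, leaning to +y of the mixer. Turns about the mixer's x axis at lever_pivot, tip going to +y and down. Dead point 1.03: beyond it snaps to 1.25 (level, pointing to +y) and stays; let go before, it springs back. Push at 105 mm from the pivot: up to 9 N near 0.4, none at the dead point.
- lever_pivot (a point): Axis of the hand lever, fixed on the mixer at x = 30, y = 85, z = 100 mm of the mixer. Axes parallel to the mixer's.
- lever_tip (a point): Free end of the hand lever, on its centre line 130 mm from the pivot, moving with it. The black rubber grip covers the lever from 45 to 130 mm from the pivot and is 26 mm wide (along x) and 14 mm thick. Push on its face towards the rack, which becomes its upper face.
- clamp_pad: Sprung rubber pad, 24 mm across, on the clamp's hold-down arm; origin on the arm, 65 mm from its axis (x = 30, y = 55, z = 100 mm of the mixer). Open, the arm slants up 57 degrees towards -y, its end near y = 10, z = 170 mm. As the lever closes it swings down level and the pad presses on the rack's top near x = 30, y = -10 mm with 2 to 3 N.
- dropper_a: Dropper bottle with a red cap, 25 mm across, 58 mm high, standing on the mixer's platform near its front left corner (x about -65, y about 85 mm of the mixer). Origin at the centre of its underside. To be left alone.
- dropper_b: Dropper bottle with a blue cap, 25 mm across, 58 mm high, on the worktop behind the lever (x about 130, y about 170 mm of the mixer). Origin at the centre of its underside. To be left alone.
- timer: Small white timer, 64 x 64 x 19 mm, on the worktop. Origin at the centre of its underside. To be left alone.
- marker: Marker pen, 136 mm long, 15 mm thick, lying on the worktop in front of the centrifuge. Origin under its middle. To be left alone.
Things that resemble listed ones, but are neither listed nor needed, are in the scene too. Of the things that look like the tube_block, the largest one is meant.

How it is judged:
On the way, in this order (a step that is already met when the one before it is completed fails the run):
1. the rack is home against the end stop (within 4 mm), the lever not yet locked (x of tube_block in the frame of mixer above 0.026 m and value of joint clamp_lever below 0.9 rad), for 0.2 s.
2. the lever has snapped into lock (beyond 1.18 rad) with the rack still home (x of tube_block in the frame of mixer above 0.026 m and value of joint clamp_lever above 1.18 rad), for 0.2 s.
At the end, for the whole second after the job is handed in: The rack stands flat on the platform within 4 mm of the end stop and at rest, its loose tube still upright in it; the lever is locked (joint above 1.18 of 1.25 rad) and the pad presses on the rack with more than 0.5 N (all of step 2 and contact force between clamp_pad and tube_block above 0.5 N and angle between tube_block's own z axis and vertical below 0.04 rad and z of tube_block in the frame of mixer below 0.05 m and angle between loose_tube's own z axis and vertical below 0.3 rad and linear speed of tube_block below 0.02 m/s); the robot touches nothing.
It fails at once if the rack is lifted more than 12 mm or tipped (z of tube_block in the frame of mixer above 0.057 m or angle between tube_block's own z axis and vertical above 0.2 rad).
It fails at once if the loose tube is pulled up more than 15 mm or tipped (z of loose_tube in the frame of tube_block above 0.0235 m or angle between loose_tube's own z axis and vertical above 0.35 rad).
It fails at once if a bystander is moved more than 25 mm (distance of any of dropper_a, dropper_b, timer, marker from where it was at the start of the episode above 0.025 m).
It fails at once if a standing bottle is tipped (angle between any of dropper_a, dropper_b's own z axis and vertical above 0.4 rad).
It also fails if it takes over 48 s, if anything falls off the work surface, if the arm or the gripper's body presses on something with over 40 N, if the wrist force passes 120 N, or if a joint passes its speed limit or range.

## Working session

There is one attempt and no reset: what is moved stays moved. The work goes in short steps, Python scripts to look and compute and a shell command to move; the robot and the scene stay as the last step left them, time stands still between calls to the robot, and variables do not carry over. Pictures are saved under pics/ and viewed, at most 10 in all, crops included, and the job is handed in when it is done.

```bash
mkdir -p pics; cat > h.py <<'E'
import numpy as np, cv2, json
from station import ctrl
def snap(n):
    c=ctrl.camera(n); return c
E
python3 - <<'E'
from h import *
import pickle
for n in("side","top"):
    c=ctrl.camera(n); cv2.imwrite(f"pics/{n}0.png",c["color"][:,:,::-1])
    print(n,c["intrinsics"],c["k1"],np.round(c["camera_from_world"],4).tolist())
    pickle.dump(c,open(n+".pkl","wb"))
o=ctrl.get_obs();print(o)
E
```

```text
side [[598.48046495   0.         311.80341459]
 [  0.         598.48046495 245.45555006]
 [  0.           0.           1.        ]] -0.10866171553408521 [[0.3185, -0.9479, -0.0068, -0.1074], [-0.5476, -0.1781, -0.8175, 0.4085], [0.7737, 0.2641, -0.5758, 1.3485], [0.0, 0.0, 0.0, 1.0]]
top [[601.48673177   0.         329.15608796]
 [  0.         601.48673177 239.35541613]
 [  0.           0.           1.        ]] 0.024170466382632427 [[0.004, -0.9999, -0.0137, 0.0638], [-0.9815, -0.0013, -0.1913, 0.4896], [0.1913, 0.0142, -0.9814, 1.4556], [0.0, 0.0, 0.0, 1.0]]
{'time_s': 0.1, 'qpos': array([-1.20457154e+00,  3.00398488e-01,  1.52150731e+00,  3.14237401e-06,
        1.32070983e+00, -6.66059039e-02]), 'joint_vel': array([-0.00027136, -0.00155547, -0.00062854, -0.00054053,  0.0014709 ,
        0.00022034]), 'tau': array([ 2.73278038e-04, -5.32642758e+01, -3.53283691e+01,  7.08981394e-02,
        2.34978728e-02, -4.38114910e-05]), 'ee_pos': array([ 0.23060449, -0.49906383,  0.20495737]), 'eef_rot': array([-3.14057216e+00, -7.11224937e-05,  4.32829875e-01]), 'force': array([0.19412037, 0.43470387, 0.38528526]), 'moment': array([ 0.05065052,  0.00838467, -0.0110128 ]), 'grip_force': 0.0, 'grip_width': 0.0938977524010583}
```

View pics/side0.png

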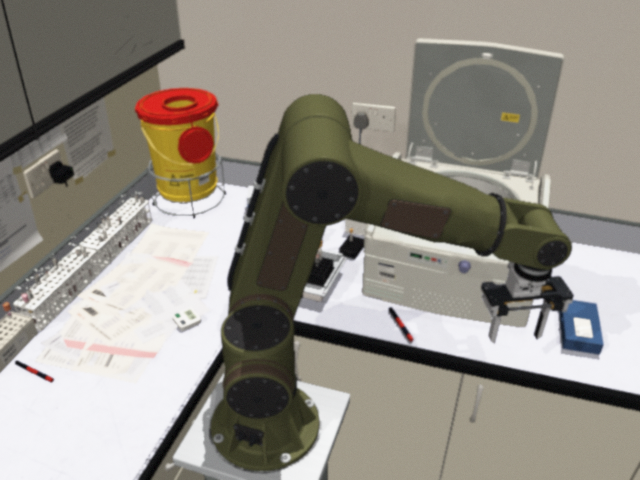

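View pics/top0.png

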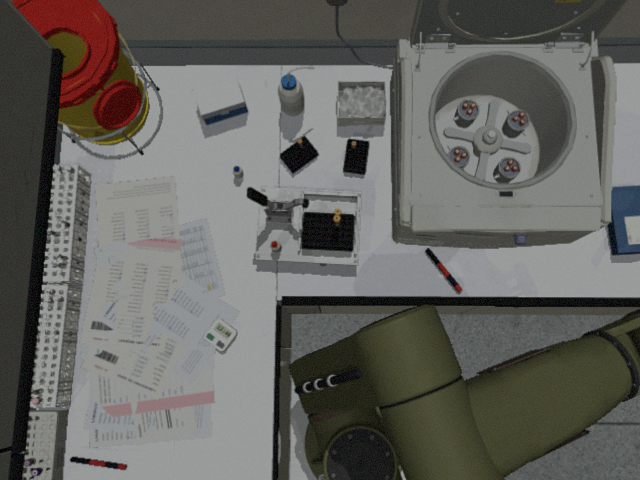

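The top view shows the mixer at about cols 255–362, rows 188–268, its lever to the upper left at (258,197), the rack at (328,231), and dropper_a at (275,246). The arm hides most of the mixer in the side view. I'll enlarge the top view.

```bash
python3 - <<'E'
import cv2
i=cv2.imread("pics/top0.png")[178:278,240:375]
cv2.imwrite("pics/c1.png",cv2.resize(i,None,fx=5.9,fy=5.9,interpolation=cv2.INTER_CUBIC))
E
```

```text
(no output)
```

View pics/c1.png

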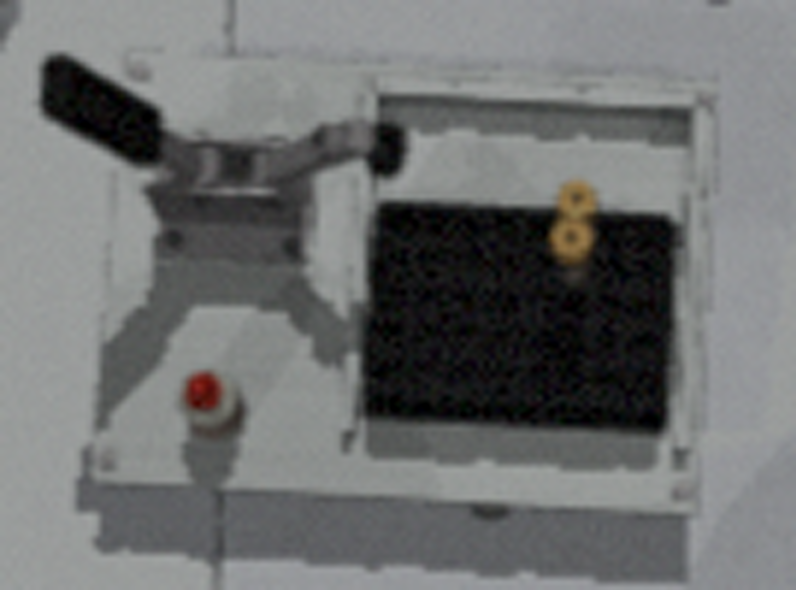

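```bash
cat >> h.py <<'E'
def proj(c,P):
    P=np.atleast_2d(P);T=c["camera_from_world"];q=P@T[:3,:3].T+T[:3,3];s=q[:,:2]/q[:,2:]
    s=s*(1+c["k1"]*(s**2).sum(1,keepdims=True));K=c["intrinsics"]
    return s*[K[0,0],K[1,1]]+K[:2,2]
def m2w(p,m):
    p=np.atleast_2d(p);c,s=np.cos(p[2] if p.ndim==1 else p[0,2]),np.sin(p[0,2]);m=np.atleast_2d(m)
    return np.c_[p[0,0]+c*m[:,0]-s*m[:,1],p[0,1]+s*m[:,0]+c*m[:,1],m[:,2]]
E
python3 - <<'E'
from h import *; import pickle
from scipy.optimize import least_squares
c=pickle.load(open("top.pkl","rb"))
mix=np.array([[95,128.5,45],[95,-128.5,45],[-95,-128.5,45],[-95,128.5,45],[30,128,220]])/1e3
mp=np.array([[126,50],[715,75],[693,512],[92,485],[52,80]])
rk=np.array([[42,62,81],[42,-62,81],[-42,-62,81],[-42,62,81],[15,-22,147],[31.5,-22.5,144]])/1e3
rp=np.array([[378,205],[672,212],[662,430],[365,415],[572,237],[577,198]])
uv=np.r_[mp,rp]/5.9+[240,178]
f=lambda p:(proj(c,np.r_[m2w(p[:3],mix),m2w(p[:3],rk+[p[3],p[4],0])])-uv).ravel()
r=least_squares(f,[.5,.1,0,-.01,-.05],loss="soft_l1")
print(np.round(r.x,4));print(np.round(f(r.x).reshape(-1,2)*5.9,1).tolist())
p=r.x[:3]
for n,m in dict(pivot=[30,85,100],tip=[30,85+44.5,222],g105=[30,85+36,100+98.7],rackback=[r.x[3]*1e3-42,-50,65],home=[30,-50,45],dropA=[-65,85,45],dropB=[130,170,0]).items():print(n,np.round(m2w(p,np.array(m)/1e3),4))
E
```

```text
[ 0.527   0.1165 -0.0468 -0.0195 -0.0498]
[[-4.2, -1.6], [1.1, 0.4], [4.8, -0.6], [-2.8, -2.9], [1.0, 5.2], [-2.2, -0.6], [0.4, 6.1], [1.7, -13.9], [-1.1, -13.1], [1.4, 4.1], [-0.3, 4.6]]
pivot [[0.5609 0.2    0.1   ]]
tip [[0.563  0.2445 0.222 ]]
g105 [[0.5626 0.236  0.1987]]
rackback [[0.4632 0.0695 0.065 ]]
home [[0.5546 0.0652 0.045 ]]
dropA [[0.466  0.2045 0.045 ]]
dropB [[0.6648 0.2803 0.    ]]
```

Mixer fitted at about (0.527, 0.1165), yaw −0.047. The rack is about 50 mm short of home. I'll close the fingers, turn their closing axis along the mixer's x, and move to in front of the rack.

```bash
python3 -m pendant '[[[1,2.85,0],0.0545],[[1,2.85,0],0.0545],[[1,2.85,0],0.0545],[[1,2.85,0],0.0545],[[1,2.85,0],0.0545],[[1,2.85,0],0.0545],[[1,2.85,0],0.0545],[[1,2.85,0],0.0545],[[1,2.85,0],0.0545],[[1,2.85,0],0.0545],[[1,2.85,0],0.0545],[[1,2.85,0],0.0545],[[1,2.85,0],0.0545],[[1,2.85,0],0.0545],[[1,2.85,0],0.0545],[[1,2.85,0],0.0545],[[1,2.85,0],0.0545],[[1,2.85,0],0.0545],[[1,2.85,0],0.0545],[[1,2.85,0],0.0545]]' 0 20
python3 - <<'E'
from h import *; import pickle
a=[]
for n,(u,v,w,h) in dict(side=(260,200,200,150),top=(240,178,140,105)).items():
    c=ctrl.camera(n); pickle.dump(c,open(n+"1.pkl","wb")); cv2.imwrite(f"pics/{n}1.png",c["color"][:,:,::-1])
    a.append(cv2.resize(c["color"][v:v+h,u:u+w,::-1],(400,300),interpolation=cv2.INTER_CUBIC))
cv2.imwrite("pics/c2.png",np.hstack(a))
E
```

```text
time_s: 1.77
ee_pos: [0.4308, 0.0723, 0.2053]
eef_rot: [-3.141, 0.0, 1.526]
force: [0.1, -0.3, 0.6]
grip_width: 0.0005
grip_force: 0.0
```

View pics/c2.png

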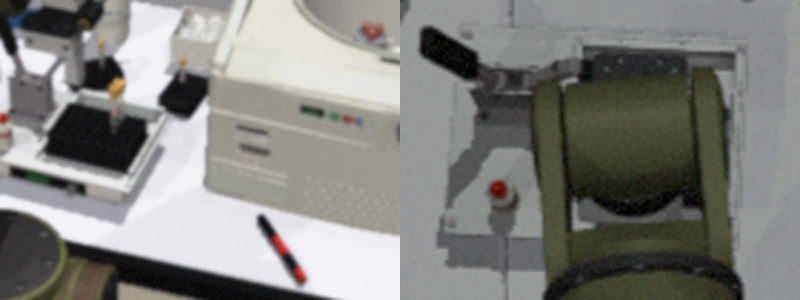

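The side view now shows the rack and clamp at about cols 255–345, rows 205–300. I'll enlarge that area for the two-view check.

```bash
python3 - <<'E'
import cv2
i=cv2.imread("pics/side1.png")[190:310,205:350]
cv2.imwrite("pics/c3.png",cv2.resize(i,None,fx=5,fy=5,interpolation=cv2.INTER_CUBIC))
E
```

```text
(no output)
```

View pics/c3.png

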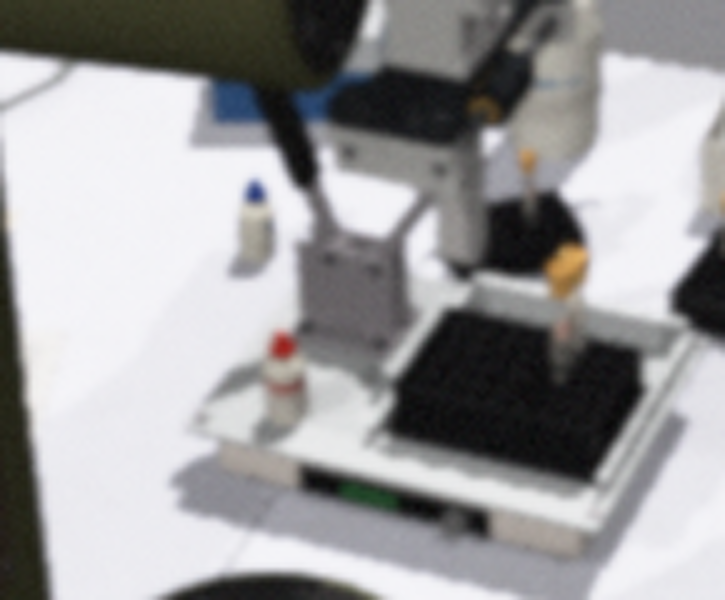

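```bash
python3 - <<'E'
from h import *; import pickle
from scipy.optimize import least_squares
t=pickle.load(open("top.pkl","rb"));s=pickle.load(open("side1.pkl","rb"))
mix=np.array([[95,128.5,45],[95,-128.5,45],[-95,-128.5,45],[-95,128.5,45],[30,128,220]])/1e3
mp=np.array([[126,50],[715,75],[693,512],[92,485],[52,80]])
rk=np.array([[42,62,81],[42,-62,81],[15,-22,147],[31.5,-22.5,144]])/1e3
rp=np.array([[378,205],[672,212],[572,237],[577,198]])
uvt=np.r_[mp,rp]/5.9+[240,178]
uvs=np.array([[190,430],[597,527],[452,312],[642,352],[562,268],[574,250]])/5+[205,190]
def f(p):
    R=m2w(p[:3],rk+[p[3],p[4],p[5]]);M=m2w(p[:3],mix+[0,0,p[5]])
    return np.r_[proj(t,np.r_[M,R])-uvt,proj(s,np.r_[M[[3,2]],R])-uvs].ravel()
r=least_squares(f,[.5,.1,0,-.01,-.05,0],loss="soft_l1")
print(np.round(r.x,4));print(np.round(f(r.x).reshape(-1,2),1).tolist())
p=r.x[:3]
print(proj(s,[[.4308,.0723,.2053]])*5-np.array([1025,950]))
for n,m in dict(pivot=[30,85,100],tip=[30,85+44.5,222],start=[-95,-50,68],pushend=[30-42-12.5,-50,68]).items():print(n,np.round(m2w(p,np.array(m)/1e3),4))
E
```

```text
[ 5.273e-01  1.163e-01 -4.580e-02 -1.800e-02 -5.000e-02 -1.000e-04]
[[-0.6, -0.3], [0.3, -0.1], [1.0, -0.3], [-0.3, -0.6], [0.3, 0.8], [-0.1, -0.8], [0.3, 0.3], [0.5, -0.1], [0.2, 0.0], [-1.8, -0.3], [0.3, 0.6], [-1.5, -1.0], [0.2, -0.1], [-0.1, 0.1], [-0.3, 1.5]]
[[458.21183048 261.80397268]]
pivot [[0.5611 0.1998 0.1   ]]
tip [[0.5632 0.2443 0.222 ]]
start [[0.4301 0.0707 0.068 ]]
pushend [[0.5005 0.0674 0.068 ]]
```

Both views agree, with the platform height within 0.1 mm of the text. I'll descend, then push.

```bash
python3 -m pendant '[[[0,-0.1,-3.4],0],[[0,0,-3.4],0],[[0,0,-3.4],0],[[0,0,-3.4],0],[[0,0,0],0],[[0,0,0],0]]' && python3 -m pendant '[[[1,-0.05,0],0],[[0.8,-0.04,0],0],[[0.5,-0.02,0],0],[[0.5,-0.02,0],0],[[0.5,-0.02,0],0],[[0.5,-0.02,0],0],[[0.5,-0.02,0],0],[[0.5,-0.02,0],0],[[0.5,-0.02,0],0],[[0.5,-0.02,0],0],[[0.5,-0.02,0],0],[[0.4,-0.02,0],0]]'
```

```text
time_s: 2.37
ee_pos: [0.43, 0.0692, 0.0692]
eef_rot: [-3.139, 0.0, 1.522]
force: [-0.1, 0.7, 1.0]
grip_width: 0.0005
grip_force: 0.0
time_s: 3.37
ee_pos: [0.4982, 0.0668, 0.0694]
eef_rot: [3.142, -0.0, 1.523]
force: [-3.0, 0.4, 2.2]
grip_width: 0.0005
grip_force: 1.2
```

```bash
python3 -m pendant '[[[0.15,0,0],0],[[0.1,0,0],0],[[0,0,0],0]]' && python3 -m pendant '[[[0.2,-0.01,0],0],[[0,0,0],0]]'; python3 -m pendant '[[[0.2,-0.01,0],0],[[0,0,0],0]]'
```

```text
time_s: 3.62
ee_pos: [0.4999, 0.0669, 0.0693]
eef_rot: [-3.141, -0.0, 1.523]
force: [-3.5, 1.3, 2.2]
grip_width: 0.0005
grip_force: 1.8
time_s: 3.78
ee_pos: [0.5003, 0.0671, 0.0691]
eef_rot: [-3.137, -0.0, 1.523]
force: [-16.4, 2.8, 10.0]
grip_width: 0.0006
grip_force: 8.2
time_s: 3.95
ee_pos: [0.5005, 0.0671, 0.069]
eef_rot: [-3.132, 0.0, 1.523]
force: [-30.7, 3.3, 20.6]
grip_width: 0.0004
grip_force: 15.8
```

The rack is home: the push stalled at x = 0.500, as predicted, with the force rising. Next I'll back off, rise, go over to the lever and compute the arc.

```bash
python3 -m pendant '[[[-0.5,0.02,0],0],[[-2.5,0.1,0],0],[[-3,0.1,0],0],[[0,0,4],0],[[0,0,4],0],[[0,0,4],0],[[0,1.5,4],0],[[1.5,2.5,3],0],[[2.5,2.5,0],0],[[3,2,0],0],[[3,2,0],0],[[2,2,0],0],[[0,0,0],0],[[0,0,0],0]]'
python3 - <<'E'
from h import *
p=[.5273,.1163,-.0458]
o=ctrl.get_obs();print(o["ee_pos"],o["qpos"])
a=np.radians([70,64,58,52,46,40,34,28,22,16,10,4,-1.6])
y=85+105*np.cos(a)-7*np.sin(a);z=100+105*np.sin(a)+7*np.cos(a)
W=m2w(p,np.c_[a*0+30,y-8,z]/1e3)
W=np.r_[W[:1]-[0,.012,0],W];print(np.round(W*100,1).tolist());print(np.round(np.diff(W,axis=0)*100,2).tolist())
c=ctrl.camera("top");cv2.imwrite("pics/t2.png",cv2.resize(c["color"][140:280,220:380,::-1],None,fx=4,fy=4,interpolation=cv2.INTER_CUBIC))
c=ctrl.camera("side");cv2.imwrite("pics/s2.png",cv2.resize(c["color"][130:310,205:365,::-1],None,fx=3.3,fy=3.3,interpolation=cv2.INTER_CUBIC))
E
```

```text
time_s: 5.12
ee_pos: [0.5644, 0.1939, 0.2572]
eef_rot: [-3.141, 0.0, 1.524]
force: [-0.7, -1.1, 0.3]
grip_width: 0.0002
grip_force: 0.0
[0.56441816 0.19388959 0.25724807] [ 2.69577009e-01  3.74839316e-01  1.30206305e+00 -1.15021160e-04
  1.46576268e+00  3.16614856e-01]
[[56.2, 20.9, 20.1], [56.2, 22.1, 20.1], [56.3, 23.2, 19.7], [56.3, 24.1, 19.3], [56.4, 25.1, 18.7], [56.4, 26.0, 18.0], [56.4, 26.8, 17.3], [56.5, 27.5, 16.5], [56.5, 28.1, 15.5], [56.5, 28.6, 14.6], [56.5, 29.1, 13.6], [56.5, 29.4, 12.5], [56.6, 29.6, 11.4], [56.6, 29.7, 10.4]]
[[0.0, 1.2, 0.0], [0.05, 1.04, -0.36], [0.05, 1.0, -0.47], [0.04, 0.94, -0.57], [0.04, 0.88, -0.67], [0.04, 0.8, -0.75], [0.03, 0.72, -0.83], [0.03, 0.63, -0.9], [0.02, 0.53, -0.97], [0.02, 0.43, -1.02], [0.01, 0.32, -1.05], [0.01, 0.21, -1.08], [0.0, 0.09, -1.02]]
```

View pics/s2.png

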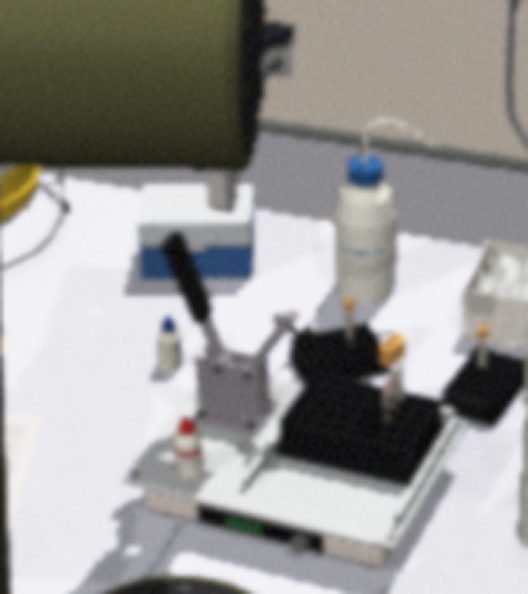

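The rack now sits at the far end against the stop with its tubes upright, and the lever is standing open. I'll go down beside the lever and touch it.

```bash
python3 -m pendant '[[[-0.1,0,-2.8],0],[[-0.1,0,-2.8],0],[[0,0.7,0],0],[[0,0.7,0],0],[[0,0.7,0],0],[[0,0.6,0],0],[[0,0,0],0]]'
```

```text
time_s: 5.8
ee_pos: [0.5625, 0.2216, 0.204]
eef_rot: [3.139, -0.001, 1.524]
force: [0.9, 0.0, 0.4]
grip_width: 0.0006
grip_force: 0.1
```

```bash
python3 -m pendant '[[[0.05,1.2,-0.5],0],[[0.05,1,-0.5],0],[[0.04,0.94,-0.6],0],[[0.04,0.88,-0.7],0],[[0,0,0],0]]'
```

```text
time_s: 6.22
ee_pos: [0.5642, 0.2617, 0.18]
eef_rot: [3.14, -0.0, 1.524]
force: [0.4, -3.1, 7.4]
grip_width: 0.0005
grip_force: 3.4
```

```bash
python3 -m pendant '[[[0.03,0.75,-0.8],0],[[0.03,0.7,-0.85],0],[[0.03,0.6,-0.95],0],[[0.02,0.5,-1],0],[[0.02,0.4,-1.05],0],[[0,0,0],0]]'; python3 -m pendant '[[[0.01,0.3,-1.1],0],[[0.01,0.2,-1.1],0],[[0,0.1,-0.7],0],[[0,0,0],0],[[0,0,0],0]]'
```

```text
time_s: 6.72
ee_pos: [0.5647, 0.2906, 0.1316]
eef_rot: [-3.14, 0.001, 1.523]
force: [0.3, 0.5, -0.1]
grip_width: 0.0005
grip_force: 0.0
time_s: 7.13
ee_pos: [0.566, 0.2961, 0.1049]
eef_rot: [3.14, -0.001, 1.523]
force: [-1.7, -1.7, 11.9]
grip_width: 0.0003
grip_force: 5.6
```

The lever snapped over and my tip is resting on it against its lower limit. I'll lift clear and check.

```bash
python3 -m pendant '[[[0,0,1],0],[[0,0,3],0],[[0,0,4],0],[[0,0,4],0],[[-3,-1,3],0],[[-4,-1,2],0],[[-4,-1,0],0],[[-4,-1,0],0],[[-4,-1,0],0],[[0,0,0],0],[[0,0,0],0]]'
python3 - <<'E'
from h import *
a=[]
for n,(u,v,w,h) in dict(side=(205,170,176,132),top=(230,160,152,114)).items():
    c=ctrl.camera(n); a.append(cv2.resize(c["color"][v:v+h,u:u+w,::-1],(400,300),interpolation=cv2.INTER_CUBIC))
cv2.imwrite("pics/c4.png",np.hstack(a))
E
```

```text
time_s: 8.05
ee_pos: [0.3794, 0.2472, 0.2716]
eef_rot: [3.14, -0.001, 1.524]
force: [0.5, 0.3, 0.1]
grip_width: 0.0005
grip_force: 0.0
```

View pics/c4.png

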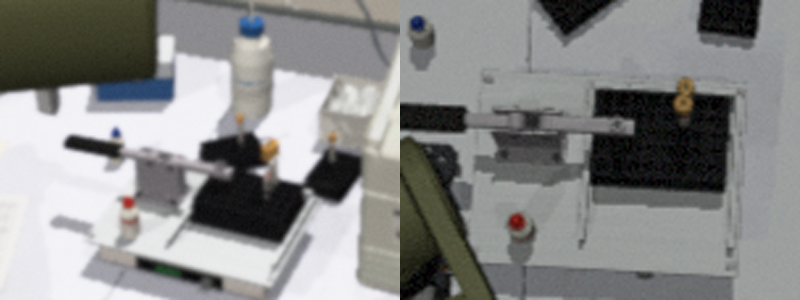

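The lever is level at (95,147) left and (435,117) right. The arm and pad are down on the rack, which is against the stop. The tubes are upright, the bottles are in place and the robot is clear.

```bash
python3 -c "
from station import ctrl
print(ctrl.hand_in())"
```

```text
the job is handed in; nothing more can be done
None
```

The rack is home against the end stop, the clamp lever is locked level with its pad down on the rack, and the job is handed in; I confirmed this by camera, but the pad force was not measured and the hand-in returned no verdict.

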